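Start a frozen slice and a bagel in a four-slot toaster

TASK

Start the toaster with your fingertips. Frozen slice first, as it takes longer: push the lever of its pair of slots right down until it latches, then press the square defrost key (the left one, seen from the robot, of the three behind that lever); after that push the bagel's lever down until it latches and press the round bagel key behind it (the right one of the three). Press no other key, do not lift the bread out, and leave everything else on the worktop where it stands.

Things in the scene. Friction and masses are not known exactly. Their poses are not given: they have to be found in the camera images.
- toaster: fixed four-slot toaster, 250 deep (x) x 300 wide (y) x 190 high, steel sides, black ends. Origin: centre of underside; x from front face (at x -125, levers, towards the robot) to back, y to the left as the robot sees it, z up. Left and right pair of slots, each with its own lever and, behind it on the flat top (z 190), a row of 3 keys. Browning dials under the levers: 38 across, 14 proud, z 78
- slice: frozen slice: straight-edged white bread, 114 wide (x, along slot) x 99 high x 14 thick, 45 g, loose, in the slot nearer the middle (toaster y +48 or -48, x 15) of the left or the right pair. Origin: centre of its lower edge, 115 above the worktop while its lever is up (24 of it stands out of the slot), 77 when down; z up
- bagel: half bagel: brown disc 100 across, 21 thick, 50 g, loose, on edge in the slot nearer the middle (toaster y +48 or -48, x 15) of the other pair than the slice. Origin: centre of the disc, 162 above the worktop while its lever is up (a round arc stands 22 out of the slot), 124 when down
- lever_left (a joint): how far the left (+y) lever is down, m: 0 up, 0.038 fully down and latched. It lowers the bread of the left pair straight down. It springs back up if let go early: the push is about 9 N at first and fades to nothing near 0.024; just past that a latch pulls it down by itself to 0.038 and holds it there
- paddle_left (a point): centre of the top of the left (+y) lever's black finger paddle, 35 (x) x 46 (y) x 12 thick, at toaster x -146.5, y +75, z 176 when up, 138 when down. Its inner edge is 4 from the front face, which rises 14 above the raised paddle; axes as the toaster's
- defrost_left (a joint): how far the defrost key of the left row is down, m: 0 up, 0.005 at its stop; springs back by itself, 1.5 N to start and 4 N at the stop
- defrost_left_top (a point): centre of the top of the defrost key of the left row (square key, 20 x 20, the left one of the row of three), black, standing 8 above the key deck, at toaster x = -97, y = +111, z = 198; keys of a row are 36 apart centre to centre; pressed straight down; axes as the toaster's
- cancel_left (a joint): how far the cancel key of the left row is down, m: 0 up, 0.005 at its stop; springs back by itself, 1.5 N to start and 4 N at the stop. It is the narrow bar key, 9 wide (y) x 24 long (x), the middle one of the row of three, midway between the other two, at toaster x = -97, y = +75, its top at z = 198
- bagel_left (a joint): how far the bagel key of the left row is down, m: 0 up, 0.005 at its stop; springs back by itself, 1.5 N to start and 4 N at the stop
- bagel_left_top (a point): centre of the top of the bagel key of the left row (round key, 20 across, the right one of the row of three), black, standing 8 above the key deck, at toaster x = -97, y = +39, z = 198; keys of a row are 36 apart centre to centre; pressed straight down; axes as the toaster's
- lever_right (a joint): how far the right (-y) lever is down, m: 0 up, 0.038 fully down and latched. It lowers the bread of the right pair straight down. It springs back up if let go early: the push is about 9 N at first and fades to nothing near 0.024; just past that a latch pulls it down by itself to 0.038 and holds it there
- paddle_right (a point): centre of the top of the right (-y) lever's black finger paddle, 35 (x) x 46 (y) x 12 thick, at toaster x -146.5, y -75, z 176 when up, 138 when down. Its inner edge is 4 from the front face, which rises 14 above the raised paddle; axes as the toaster's
- defrost_right (a joint): how far the defrost key of the right row is down, m: 0 up, 0.005 at its stop; springs back by itself, 1.5 N to start and 4 N at the stop
- defrost_right_top (a point): centre of the top of the defrost key of the right row (square key, 20 x 20, the left one of the row of three), black, standing 8 above the key deck, at toaster x = -97, y = -39, z = 198; keys of a row are 36 apart centre to centre; pressed straight down; axes as the toaster's
- cancel_right (a joint): how far the cancel key of the right row is down, m: 0 up, 0.005 at its stop; springs back by itself, 1.5 N to start and 4 N at the stop. It is the narrow bar key, 9 wide (y) x 24 long (x), the middle one of the row of three, midway between the other two, at toaster x = -97, y = -75, its top at z = 198
- bagel_right (a joint): how far the bagel key of the right row is down, m: 0 up, 0.005 at its stop; springs back by itself, 1.5 N to start and 4 N at the stop
- bagel_right_top (a point): centre of the top of the bagel key of the right row (round key, 20 across, the right one of the row of three), black, standing 8 above the key deck, at toaster x = -97, y = -111, z = 198; keys of a row are 36 apart centre to centre; pressed straight down; axes as the toaster's
- jam_jar: glass jam jar with metal lid, 62 across, 85 high, standing in front of the toaster between the two levers. Bystander, loose; origin: centre of its underside
- mug: white mug, 82 across, 95 high, handle at its side, in front of the toaster's left end. Bystander, loose; origin: centre of its underside
- butter_dish: white lidded butter dish, 95 x 150, 71 high, in front of the toaster's right end. Bystander, loose; origin: centre of its underside
- pepper_mill: dark wooden pepper mill, 56 across, 170 high, right of the toaster. Bystander, loose; origin: centre of its underside
- spread_tub: white tub with yellow lid, 100 across, 67 high, right of the toaster. Bystander, loose; origin: centre of its underside
- kettle: red kettle, 160 across without its handle, 232 high, 1.2 kg, left of the toaster. Bystander, loose; origin: centre of its underside
There are look-alikes about, which are no part of the job. Several things have the shape of the bagel; the one meant has the colours described above.

How it is judged:
On the way, in this order (a step that is already met when the one before it is completed fails the run):
1. the slice's lever is down and latched (((y of slice in the frame of toaster above 0 m and value of joint lever_left above 0.034 m) or (y of slice in the frame of toaster below 0 m and value of joint lever_right above 0.034 m))), for 0.2 s.
2. the defrost key of the slice's side is pressed (((y of slice in the frame of toaster above 0 m and value of joint lever_left above 0.034 m) or (y of slice in the frame of toaster below 0 m and value of joint lever_right above 0.034 m)) and ((y of slice in the frame of toaster above 0 m and value of joint defrost_left above 0.0035 m) or (y of slice in the frame of toaster below 0 m and value of joint defrost_right above 0.0035 m))), for 0.05 s.
3. the bagel's lever is down and latched (((y of slice in the frame of toaster above 0 m and value of joint lever_right above 0.034 m) or (y of slice in the frame of toaster below 0 m and value of joint lever_left above 0.034 m))), for 0.2 s.
4. the bagel key of the bagel's side is pressed (((y of slice in the frame of toaster above 0 m and value of joint lever_right above 0.034 m) or (y of slice in the frame of toaster below 0 m and value of joint lever_left above 0.034 m)) and ((y of slice in the frame of toaster above 0 m and value of joint bagel_right above 0.0035 m) or (y of slice in the frame of toaster below 0 m and value of joint bagel_left above 0.0035 m))), for 0.05 s.
At the end, for the whole second after the job is handed in: both levers are latched down (past 34 of their 38 mm), the slice and the bagel half have gone down with them (slice's lower edge below 85 mm, bagel's centre below 132 mm) and lie still, and all keys are up again (value of joint each of lever_left, lever_right above 0.034 m and z of slice in the frame of toaster below 0.085 m and z of bagel in the frame of toaster below 0.132 m and linear speed of each of slice, bagel below 0.02 m/s and value of joint each of defrost_left, defrost_right, cancel_left, cancel_right, bagel_left, bagel_right below 0.001 m); the robot touches nothing.
It fails at once if a key is pressed (more than 2.5 mm) while the lever of its side is not latched down ((value of joint defrost_left above 0.0025 m and value of joint lever_left below 0.034 m) or (value of joint defrost_right above 0.0025 m and value of joint lever_right below 0.034 m) or (value of joint bagel_left above 0.0025 m and value of joint lever_left below 0.034 m) or (value of joint bagel_right above 0.0025 m and value of joint lever_right below 0.034 m)).
It fails at once if a cancel key is pressed (more than 2.5 mm) (value of joint any of cancel_left, cancel_right above 0.0025 m).
It fails at once if the wrong key of a side is pressed: the bagel key beside the slice or the defrost key beside the bagel ((y of slice in the frame of toaster above 0 m and value of joint any of bagel_left, defrost_right above 0.0025 m) or (y of slice in the frame of toaster below 0 m and value of joint any of bagel_right, defrost_left above 0.0025 m)).
It fails at once if the slice or the bagel is lifted more than 15 mm above where it stood (z of slice in the frame of toaster above 0.13 m or z of bagel in the frame of toaster above 0.177 m).
It fails at once if a bystander is moved more than 30 mm or tipped (distance of any of jam_jar, mug, butter_dish, pepper_mill, spread_tub, kettle from where it was at the start of the episode above 0.03 m or angle between any of jam_jar, mug, butter_dish, pepper_mill, spread_tub, kettle's own z axis and vertical above 0.3 rad).
It also fails if it takes over 51 s, if anything falls off the work surface, if the arm or the gripper's body presses on something with over 40 N, if the wrist force passes 120 N, or if a joint passes its speed limit or range.

ROBOT

A 6-joint arm with a two-finger parallel gripper is mounted at the origin on the work surface. World frame = base frame: x ahead of the robot, y to its left, z up, the work surface at z = 0. Lengths are in m, angles in rad, forces in N, time in s.
With the tool pointing down it reaches from about 0.325 to 0.875 m from the base axis. Payload 4.4 kg.
Tool frame: the origin (TCP) lies on the centre line of the jaws, within the pads' length; the fingertips stand 22 mm ahead of it and the grasp point (between the pads) lies 3 mm ahead of it; z points along the fingers, y is the line along which they close (so a half turn about z gives the same grasp; the last joint's range is limited). The gripper opens to 85 mm and grips with 20 to 120 N. Pads are 22 mm wide; open, the fingers measure 114 mm over their backs; the gripper's body (76 mm by 85 mm) begins 54 mm behind the grasp point. The pads swing forward as they close: fully open they stand 13 mm farther back than shut.
Start: joints at [-1.272, 0.207, 1.542, -0, 1.393, -0.15], TCP at [0.25, -0.518, 0.253] pointing down, gripper open.
Joint ranges: [-2.73, 2.73], [-0.86, 2.22], [0.23, 2.46], [-1.11, 4.25], [0.08, 2.63], [-2.82, 2.82]. Speed limits (rad/s): [2.79, 2.79, 3.14, 3.14, 3.14, 3.14].

INTERFACE

Orientations are given as a rotation vector (axis times angle).
In Python, from cell import robot gives the robot as it stands.
- The arm moves only by the tool step_arm, never from a script. Its argument "increments" is a list of rows, each a list of 7 numbers: the shift along the tool's x, y, z in units of 25 mm (1.0 is 25 mm), then the turn, a rotation vector about the tool's x, y, z in degrees, then the finger opening in mm, from 0 to 85.4. A call has 1 to 20 rows; each row is the pose to reach, as a shift and turn from the pose commanded when the call began, along the tool's axes at that moment; what a row does not reach only later rows make up. A row lasts 1/10 s, in which the tool goes at most 50 mm and 8.59 degrees, less where a joint would pass 70% of its speed; a pose out of reach is approached as far as the arm can. A call with a gripper value outside its range is refused whole. The fingers move at their own pace and stop on an object; the grip force is fixed at half the most. Time passes only in rows, so rows that repeat a pose let the fingers close. It gives the time, the measured TCP pose, the force, the opening and the grip force at its end, in the units of the state.
- robot.get_state(): the state, without advancing time (a new reading comes with each control period).
- robot.capture(name): name is "scene" or "top"; returns a dict with "image" (384x512x3 uint8, red, green, blue), "mtx" (3x3 intrinsics, pixels), "k1" (the pictures are not rectified: a ray, as slopes to the right and down, at radius r is drawn at 1 + k1 r^2 times it, then the intrinsics apply), "rvec" (rotation vector, rad) and "tvec" (3), from world to camera coordinates, as OpenCV has them. Camera axes: x right, y down, z forward; pixel columns grow to the right and rows downward; lengths in m; the calibration is good to about 2 mm. A picture is of the moment at which its call begins. There is no depth.
- robot.finish_job(): hands the job in; it is judged then, once.
The state is a dict: "time": time; "qpos": joint angles; "dq": joint speeds; "tau": joint torques, N m; "tcp_pos": TCP position; "tool_rot": TCP orientation; "wrist_force": force on the tool from outside, world axes, zero at the start; "ft_torque": the same for the moment, N m; "width": finger opening in m; "finger_force": force on a finger pad.
Only numpy, scipy, OpenCV 4.12 (cv2) and the standard library are available. Lean on these libraries where they do the work, as an engineer would, in place of code of your own. Each camera call takes 0.05 s, during which the arm holds its last target. There are 200 camera calls.

## Working session

There is one attempt and no reset: what is moved stays moved. The work goes in short steps, Python scripts to look and compute and a tool call to move; the robot and the scene stay as the last step left them, time stands still between calls to the robot, and variables do not carry over. Pictures are saved under pics/ and viewed, at most 10 in all, crops included, and the job is handed in when it is done.

Besides the shell and the picture viewer there is one more tool, called after "Emit:" by a JSON object that holds its "op" and its "data". step_arm: Moves the arm, as the interface text tells. Its arguments: {"type":"object","properties":{"increments":{"type":"array"}},"required":["increments"]}

```bash
mkdir -p pics
cat > h.py <<'E'
import numpy as np,cv2,pickle
def cap(robot,n,f):
    c=robot.capture(n); pickle.dump(c,open(f'pics/{f}.pkl','wb')); cv2.imwrite(f'pics/{f}.png',c['image'][:,:,::-1]); return c
def proj(c,P):
    R=cv2.Rodrigues(np.array(c['rvec'],float))[0]; q=(np.atleast_2d(P)@R.T)+np.ravel(c['tvec'])
    s=q[:,:2]/q[:,2:]; s=s*(1+c['k1']*(s**2).sum(1,keepdims=True)); K=np.array(c['mtx'])
    return s@K[:2,:2].T+K[:2,2]
E
python3 - <<'E'
from cell import robot; from h import *
a=cap(robot,'scene','s0');b=cap(robot,'top','t0')
im=np.hstack([a['image'],b['image']])
for c in(a,b):
    R=cv2.Rodrigues(np.array(c['rvec'],float))[0];print(-R.T@np.ravel(c['tvec']),R[2],c['k1'],c['mtx'][0][0])
E
```

```text
[0.62696253 0.49945007 0.81175646] [-0.08728413 -0.55630127 -0.82638392] -0.046379827127808936 351.90972003964174
[0.47322794 0.04513882 1.11853454] [ 0.10828718 -0.00546811 -0.99410462] 0.012226735061443087 440.1925161046884
```

View pics/s0.png

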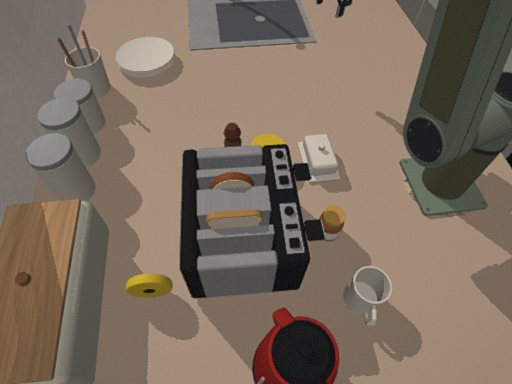

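View pics/t0.png

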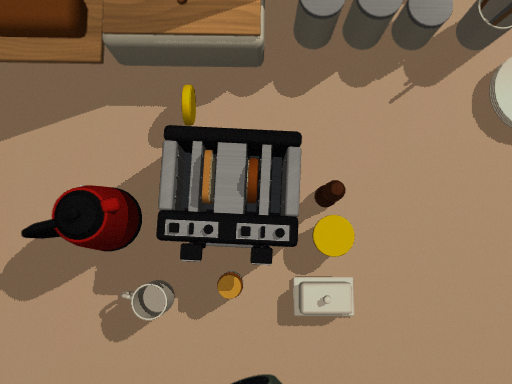

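The top view shows the straight-edged slice at about (208,177) in the left pair and the round brown arc at about (252,180) in the right pair. The paddles are at about (191,253) and (261,256). I'll zoom in to fit the pose.

Run:
```python
from h import *
a=cv2.imread('pics/s0.png')[130:310,170:340];b=cv2.imread('pics/t0.png')[115:275,145:315]
cv2.imwrite('pics/z0.png',cv2.resize(a,None,fx=3.3,fy=3.3,interpolation=cv2.INTER_CUBIC))
cv2.imwrite('pics/z1.png',cv2.resize(b,None,fx=3.6,fy=3.6,interpolation=cv2.INTER_CUBIC))
```

```text
(no output)
```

View pics/z0.png

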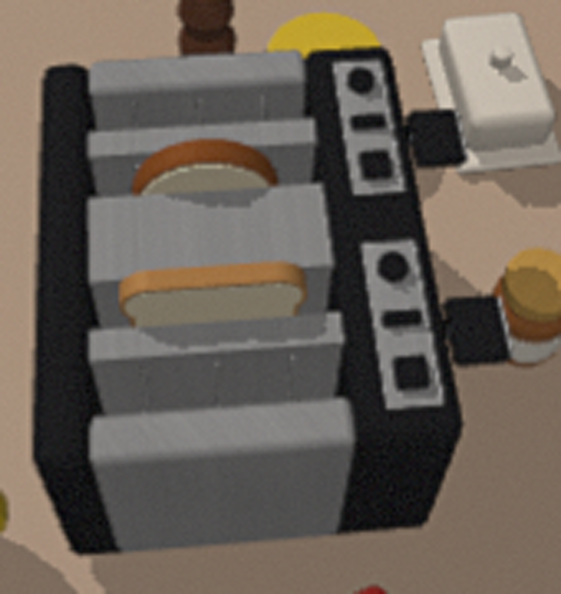

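View pics/z1.png

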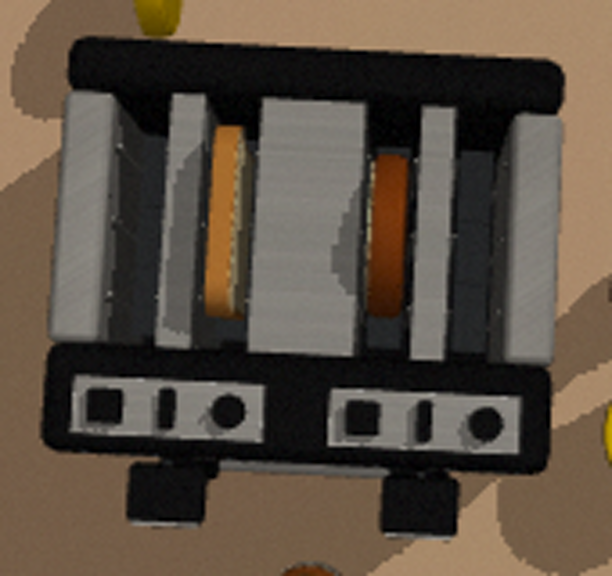

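Confirmed: the slice is on the left and the bagel on the right. In z1 the key centres run from (104,406) to (487,424). Next I fit the toaster pose from both views.

```bash
cat >> h.py <<'E'
def tw(p,q):
    x,y,z,th=p;c,s=np.cos(th),np.sin(th);q=np.atleast_2d(q)
    return np.c_[x+c*q[:,0]-s*q[:,1],y+s*q[:,0]+c*q[:,1],z+q[:,2]]
E
python3 - <<'E'
from h import *; from scipy.optimize import least_squares
from cell import robot
S=pickle.load(open('pics/s0.pkl','rb'));T=pickle.load(open('pics/t0.pkl','rb'))
K=np.array([[-.097,y,.196] for y in(.111,.075,.039,-.039,-.075,-.111)])
zt=(np.array([[104,406],[166,409],[229,412],[362,418],[424,421],[487,424]])+.5)/3.6-.5+[145,115]
zs=(np.array([[411,373],[403,318],[394,267],[375,164],[368,122],[361,81]])+.5)/3.3-.5+[170,130]
for cams in('st','s','t'):
    f=lambda p:np.r_[(proj(S,tw(p,K))-zs).ravel()*('s' in cams),(proj(T,tw(p,K))-zt).ravel()*('t' in cams),0 if len(cams)>1 else p[2]*1000]
    r=least_squares(f,[.5,.1,0,0]);print(cams,r.x.round(4),np.abs(r.fun).max())
    if cams=='st': p=r.x;print(r.fun.round(1))
P=tw(p,[[-.1465,.075,.176],[-.1465,-.075,.176],[-.097,.111,.198],[-.097,-.111,.198],[-.097,.075,.198],[-.1465,0,0]]);print(P.round(4))
print(((proj(T,P[:2])-[145,115]+.5)*3.6-.5).round(),((proj(S,P[:2])-[170,130]+.5)*3.3-.5).round())
s=robot.get_state();print({k:s[k] for k in('time','tcp_pos','tool_rot','width','wrist_force')})
def back(c,u,z):
    from scipy.optimize import fsolve
    return fsolve(lambda q:(proj(c,[q[0],q[1],z])[0]-u),[.5,0]).round(3)
print('jar',back(T,[230,286],.085),'mug',back(T,[151,300],.095),'butter',back(T,[326,298],.06),'mill',back(T,[336,187],.17))
E
```

```text
st [ 0.591   0.1028 -0.0041 -0.0364] 0.45684992431051796
[ 0.  -0.3 -0.4 -0.1 -0.4 -0.1 -0.   0.3 -0.2 -0.1 -0.3 -0.1  0.1  0.2
  0.1  0.2 -0.3  0.2 -0.   0.2 -0.1  0.2 -0.5  0.2  0. ]
s [ 0.5914  0.1053 -0.     -0.0382] 0.29689832712278985
t [ 0.5914  0.1024 -0.     -0.0358] 0.229690727750949
[[ 0.4473  0.1831  0.1719]
 [ 0.4419  0.0332  0.1719]
 [ 0.4981  0.2173  0.1939]
 [ 0.49   -0.0046  0.1939]
 [ 0.4968  0.1813  0.1939]
 [ 0.4446  0.1082 -0.0041]]
[[166. 494.]
 [419. 506.]] [[477. 327.]
 [435. 135.]]
{'time': 0.1, 'tcp_pos': array([ 0.24978917, -0.51718674,  0.25221613]), 'tool_rot': array([-3.06044211e+00, -7.00070023e-01,  2.01800189e-04]), 'width': 0.08525104674026877, 'wrist_force': array([-0.30843047, -0.72828415, -0.26588879])}
jar [0.368 0.103] mug [0.336 0.281] butter [ 0.34  -0.122] mill [ 0.591 -0.128]
```

```bash
cat >> h.py <<'E'
from scipy.spatial.transform import Rotation as Ro
TP=[.5914,.104,0,-.0365]
def go(robot,q):
    "increment row from the measured pose to toaster-frame TCP point q, tool down with x along toaster x"
    s=robot.get_state();R=Ro.from_rotvec(s['tool_rot']);t=tw(TP,q)[0]
    G=Ro.from_euler('z',TP[3])*Ro.from_rotvec([np.pi,0,0])
    return (R.inv().apply(t-s['tcp_pos'])/.025).round(2),np.degrees((R.inv()*G).as_rotvec()).round(1)
E
python3 - <<'E'
from cell import robot; from h import *
print(go(robot,[-.150,.075,.27]))
E
```

```text
(array([ 19.21, -21.89,  -0.66]), array([-0.1,  0. , 27.9]))
```

Emit:
{"op": "step_arm", "data": {"increments": [[0, 0, -0.7, 0, 0, 0, 0], [19.2, -21.9, -0.7, 0, 0, 27.9, 0], [19.2, -21.9, -0.7, 0, 0, 27.9, 0], [19.2, -21.9, -0.7, 0, 0, 27.9, 0], [19.2, -21.9, -0.7, 0, 0, 27.9, 0], [19.2, -21.9, -0.7, 0, 0, 27.9, 0], [19.2, -21.9, -0.7, 0, 0, 27.9, 0], [19.2, -21.9, -0.7, 0, 0, 27.9, 0], [19.2, -21.9, -0.7, 0, 0, 27.9, 0], [19.2, -21.9, -0.7, 0, 0, 27.9, 0], [19.2, -21.9, -0.7, 0, 0, 27.9, 0], [19.2, -21.9, -0.7, 0, 0, 27.9, 0], [19.2, -21.9, -0.7, 0, 0, 27.9, 0], [19.2, -21.9, -0.7, 0, 0, 27.9, 0], [19.2, -21.9, -0.7, 0, 0, 27.9, 0], [19.2, -21.9, -0.7, 0, 0, 27.9, 0], [19.2, -21.9, -0.7, 0, 0, 27.9, 0], [19.2, -21.9, -0.7, 0, 0, 27.9, 0], [19.2, -21.9, -0.7, 0, 0, 27.9, 0], [19.2, -21.9, -0.7, 0, 0, 27.9, 0]]}}

```text
time: 2.1
tcp_pos: [0.444, 0.1828, 0.2707]
tool_rot: [3.141, -0.061, -0.0]
wrist_force: [0.3, 0.0, 0.2]
width: -0.0002
finger_force: 0.0
```

Run:
```python
from cell import robot; from h import *
print(go(robot,[-.150,.075,.21]));s=robot.get_state();print(s['time'],s['tcp_pos'],s['width'],s['wrist_force'])
a=cap(robot,'scene','s1');b=cap(robot,'top','t1')
x=a['image'][130:310,170:340];y=b['image'][130:310,145:315]
cv2.imwrite('pics/z2.png',cv2.resize(np.hstack([x,y]),None,fx=2.3,fy=2.3,interpolation=cv2.INTER_CUBIC)[:,:,::-1])
```

```text
(array([ 0.01, -0.07,  2.43]), array([ 0. ,  0. , -0.1]))
2.1 [0.44401284 0.18279649 0.27069996] -0.00015603779592213344 [0.28875398 0.03324469 0.19821645]
```

View pics/z2.png

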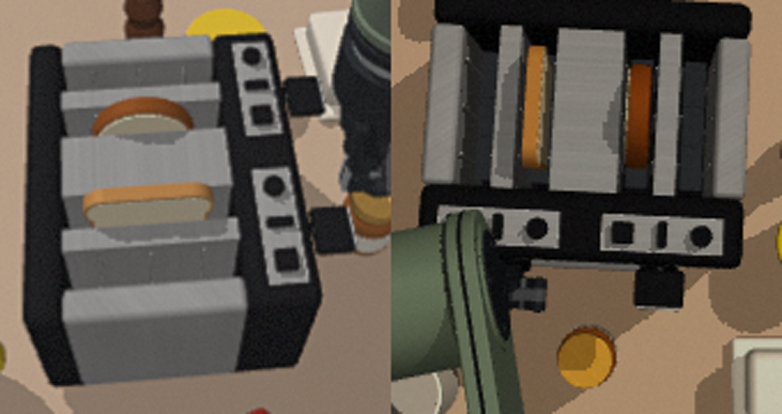

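The gripper now stands in front of the left paddle, near (375,185) in the left half. I'll check the tip projection numerically.

Run:
```python
from h import *
a=pickle.load(open('pics/s1.pkl','rb'));b=pickle.load(open('pics/t1.pkl','rb'))
P=[[.444,.1828,.2487],[.444,.1828,.2707],[.444,.1828,.3207]]
print((proj(a,P)-[170,130])*2.3,(proj(b,P)-[145,130])*2.3+[391,0])
```

```text
[[350.65121054 182.14112939]
 [355.6814989  167.85838076]
 [368.22471678 132.1718878 ]] [[483.14252536 286.90043619]
 [478.90541684 287.75975585]
 [468.40118734 289.89030608]]
```

Emit:
{"op": "step_arm", "data": {"increments": [[0, 0, 1.0, 0, 0, 0, 0], [0, 0, 2.0, 0, 0, 0, 0], [0, 0, 2.4, 0, 0, 0, 0], [0, 0, 2.4, 0, 0, 0, 0]]}}

```text
time: 2.6
tcp_pos: [0.443, 0.1832, 0.2092]
tool_rot: [3.14, -0.06, -0.006]
wrist_force: [0.3, -0.9, 0.0]
width: -0.0002
finger_force: 0.0
```

Run:
```python
from cell import robot; from h import *
a=cap(robot,'scene','s2');im=a['image'][180:280,260:390][:,:,::-1]
im=cv2.resize(im,None,fx=6,fy=6,interpolation=cv2.INTER_CUBIC)
im=cv2.convertScaleAbs(im,alpha=2,beta=10)
s=robot.get_state();R=Ro.from_rotvec(s['tool_rot'])
for d,c in (([0,0,.022],(0,0,255)),([.011,0,.022],(0,255,0)),([-.011,0,.022],(255,0,0)),([0,0,-.05],(0,255,255))):
    q=(proj(a,s['tcp_pos']+R.apply(d))[0]-[260,180]+.5)*6;cv2.circle(im,tuple(q.astype(int).tolist()),4,c,-1)
for d in ([-.164,.052,.176],[-.164,.098,.176],[-.129,.098,.176],[-.129,.052,.176]):
    q=(proj(a,tw(TP,d))[0]-[260,180]+.5)*6;cv2.circle(im,tuple(q.astype(int).tolist()),3,(255,0,255),-1)
cv2.imwrite('pics/z3.png',im)
```

```text
(no output)
```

View pics/z3.png

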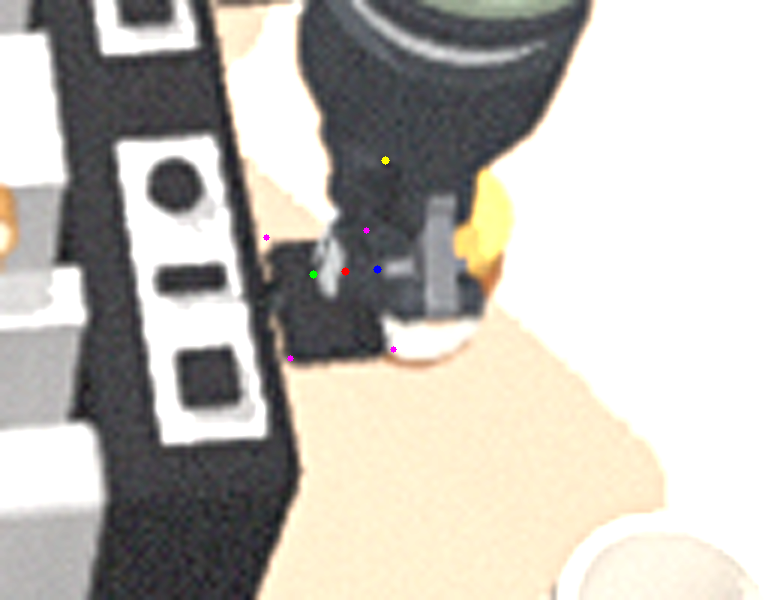

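The picture shows the predicted tip (red dot, about (345,270)) over the paddle, whose corners match the model. I'll descend by feel and use the contact height and moment as confirmation.

Emit:
{"op": "step_arm", "data": {"increments": [[0, 0, 0.2, 0, 0, 0, 0], [0, 0, 0.4, 0, 0, 0, 0], [0, 0, 0.6, 0, 0, 0, 0], [0, 0, 0.7, 0, 0, 0, 0], [0, 0, 0.7, 0, 0, 0, 0]]}}

```text
time: 3.15
tcp_pos: [0.4449, 0.1841, 0.1946]
tool_rot: [-3.141, 0.058, -0.003]
wrist_force: [-2.6, -1.5, 7.8]
width: 0.0003
finger_force: 3.8
```

Run:
```python
from cell import robot; from h import *
s=robot.get_state();print(s['tcp_pos'],s['wrist_force'],s['ft_torque'],go(robot,[-.150,.075,.16]))
```

```text
[0.44492341 0.18408193 0.19456885] [-2.58246962 -1.51817136  7.79397182] [-0.10413529  0.40258772 -0.03207738] (array([-0.03, -0.01,  1.38]), array([-0. , -0.1, -0. ]))
```

Emit:
{"op": "step_arm", "data": {"increments": [[0, 0, 0.3, 0, 0, 0, 0], [0, 0, 0.6, 0, 0, 0, 0], [0, 0, 0.9, 0, 0, 0, 0], [0, 0, 1.2, 0, 0, 0, 0], [0, 0, 1.2, 0, 0, 0, 0], [0, 0, 1.2, 0, 0, 0, 0]]}}

```text
time: 3.75
tcp_pos: [0.4438, 0.1839, 0.1627]
tool_rot: [3.141, -0.058, -0.002]
wrist_force: [-0.3, -0.2, -0.8]
width: -0.0
finger_force: 0.0
```

Emit:
{"op": "step_arm", "data": {"increments": [[0, 0, -1.0, 0, 0, 0, 0], [0, 0, -2.5, 0, 0, 0, 0], [0, 0, -3.4, 0, 0, 0, 0], [0, 0, -3.4, 0, 0, 0, 0]]}}

```text
time: 4.15
tcp_pos: [0.4471, 0.1846, 0.2528]
tool_rot: [-3.139, 0.058, -0.014]
wrist_force: [-0.0, 0.7, -0.1]
width: -0.0002
finger_force: 0.0
```

Run:
```python
from cell import robot; from h import *
s=robot.get_state();print(s['time'],s['tcp_pos'],s['wrist_force'],go(robot,[-.097,.111,.25]))
a=cap(robot,'scene','s3')
cv2.imwrite('pics/z4.png',cv2.resize(a['image'][130:310,170:340],None,fx=3,fy=3,interpolation=cv2.INTER_CUBIC)[:,:,::-1])
```

```text
4.15 [0.4470527  0.18460149 0.25282548] [-0.0496087   0.6935084  -0.05123833] (array([ 2.01, -1.43,  0.13]), array([-0.1, -0.5, -0. ]))
```

View pics/z4.png

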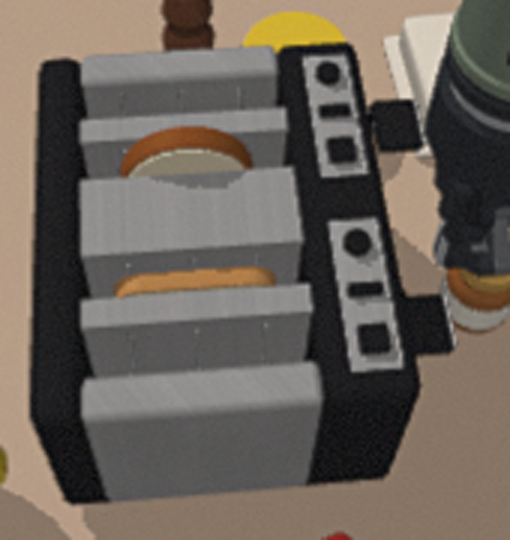

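The slice has sunk (crust now at about (195,280)) and the left paddle is down at (430,325), so it is latched. Next is the defrost key.

Emit:
{"op": "step_arm", "data": {"increments": [[1.0, -0.7, 0, 0, 0, 0, 0], [2.0, -1.4, 0, 0, 0, 0, 0], [2.0, -1.4, 0.1, 0, 0, 0, 0], [2.0, -1.4, 0.1, 0, 0, 0, 0], [2.0, -1.4, 0.1, 0, 0, 0, 0]]}}

```text
time: 4.7
tcp_pos: [0.4941, 0.2165, 0.2443]
tool_rot: [3.14, -0.058, -0.005]
wrist_force: [-0.3, 0.3, 0.1]
width: 0.0001
finger_force: 0.0
```

Run:
```python
from cell import robot; from h import *
s=robot.get_state();print(s['tcp_pos'],s['wrist_force'],go(robot,[-.097,.111,.225]))
```

```text
[0.49407479 0.21653117 0.24429747] [-0.29467717  0.25047444  0.06141681] (array([ 0.18, -0.08,  0.77]), array([ 0.1,  0.2, -0. ]))
```

Emit:
{"op": "step_arm", "data": {"increments": [[0.2, -0.1, 0.4, 0, 0, 0, 0], [0.2, -0.1, 0.8, 0, 0, 0, 0], [0.2, -0.1, 1.0, 0, 0, 0, 0], [0.2, -0.1, 1.1, 0, 0, 0, 0], [0.2, -0.1, 1.2, 0, 0, 0, 0], [0.2, -0.1, 1.2, 0, 0, 0, 0], [0.2, -0.1, 1.2, 0, 0, 0, 0]]}}

```text
time: 5.4
tcp_pos: [0.5005, 0.2193, 0.2162]
tool_rot: [3.141, -0.058, 0.0]
wrist_force: [-3.4, -0.5, 3.4]
width: 0.0
finger_force: 1.6
```

Emit:
{"op": "step_arm", "data": {"increments": [[0, 0, 0.1, 0, 0, 0, 0], [0, 0, 0.15, 0, 0, 0, 0], [0, 0, 0.15, 0, 0, 0, 0]]}}

```text
time: 5.7
tcp_pos: [0.501, 0.2195, 0.2149]
tool_rot: [-3.141, 0.058, -0.003]
wrist_force: [-6.6, -2.7, 14.0]
width: -0.0003
finger_force: 7.0
```

At the stop. Lift and go to the right paddle.

Emit:
{"op": "step_arm", "data": {"increments": [[0, 0, -1.0, 0, 0, 0, 0], [0, 0, -2.4, 0, 0, 0, 0], [0, 0, -2.4, 0, 0, 0, 0], [0, 0, -2.4, 0, 0, 0, 0]]}}

```text
time: 6.1
tcp_pos: [0.5015, 0.2197, 0.273]
tool_rot: [-3.14, 0.058, -0.005]
wrist_force: [-0.3, -0.3, -0.4]
width: -0.0003
finger_force: 0.0
```

Run:
```python
from cell import robot; from h import *
s=robot.get_state();print(s['tcp_pos'],s['wrist_force'],go(robot,[-.150,-.075,.27]))
```

```text
[0.50153102 0.21966167 0.27301347] [-0.34024327 -0.33675142 -0.4059371 ] (array([-2.23,  7.49,  0.1 ]), array([-0.1, -0.2, -0. ]))
```

Emit:
{"op": "step_arm", "data": {"increments": [[-1.1, 2.0, 0, 0, 0, 0, 0], [-2.2, 4.0, 0, 0, 0, 0, 0], [-2.2, 5.8, 0, 0, 0, 0, 0], [-2.2, 7.5, 0, 0, 0, 0, 0], [-2.2, 7.5, 0, 0, 0, 0, 0], [-2.2, 7.5, 0, 0, 0, 0, 0], [-2.2, 7.5, 0, 0, 0, 0, 0]]}}

```text
time: 6.8
tcp_pos: [0.4383, 0.0348, 0.271]
tool_rot: [-3.14, 0.057, 0.003]
wrist_force: [0.5, 0.8, 0.3]
width: -0.0004
finger_force: 0.0
```

Run:
```python
from cell import robot; from h import *
s=robot.get_state();print(s['tcp_pos'],s['wrist_force'],go(robot,[-.150,-.075,.198]))
```

```text
[0.43831154 0.0348245  0.27103909] [0.48811549 0.82241164 0.25122052] (array([0.02, 0.01, 2.92]), array([-0. ,  0.1, -0. ]))
```

Emit:
{"op": "step_arm", "data": {"increments": [[0, 0, 1.0, 0, 0, 0, 0], [0, 0, 2.0, 0, 0, 0, 0], [0, 0, 2.6, 0, 0, 0, 0], [0, 0, 3.0, 0, 0, 0, 0], [0, 0, 3.3, 0, 0, 0, 0], [0, 0, 3.6, 0, 0, 0, 0], [0, 0, 3.9, 0, 0, 0, 0], [0, 0, 4.1, 0, 0, 0, 0], [0, 0, 4.3, 0, 0, 0, 0], [0, 0, 4.3, 0, 0, 0, 0], [0, 0, 4.3, 0, 0, 0, 0]]}}

```text
time: 7.9
tcp_pos: [0.4388, 0.0341, 0.1645]
tool_rot: [3.141, -0.058, 0.0]
wrist_force: [-0.5, 0.4, -0.2]
width: 0.0001
finger_force: 0.0
```

Emit:
{"op": "step_arm", "data": {"increments": [[0, 0, -1.0, 0, 0, 0, 0], [0, 0, -2.5, 0, 0, 0, 0], [0, 0, -3.6, 0, 0, 0, 0], [0, 0, -3.6, 0, 0, 0, 0], [0, 0, -3.6, 0, 0, 0, 0]]}}

```text
time: 8.4
tcp_pos: [0.4392, 0.0339, 0.2553]
tool_rot: [3.141, -0.059, 0.004]
wrist_force: [0.7, 0.8, -0.7]
width: 0.0003
finger_force: 0.0
```

Run:
```python
from cell import robot; from h import *
s=robot.get_state();print(s['tcp_pos'],s['wrist_force'],go(robot,[-.097,-.111,.25]))
a=cap(robot,'scene','s4')
cv2.imwrite('pics/z5.png',cv2.resize(a['image'][130:310,170:340],None,fx=3,fy=3,interpolation=cv2.INTER_CUBIC)[:,:,::-1])
```

```text
[0.43915439 0.03388545 0.25533473] [ 0.72348212  0.78418738 -0.74225254] (array([2.1 , 1.41, 0.22]), array([ 0. , -0.1, -0. ]))
```

View pics/z5.png

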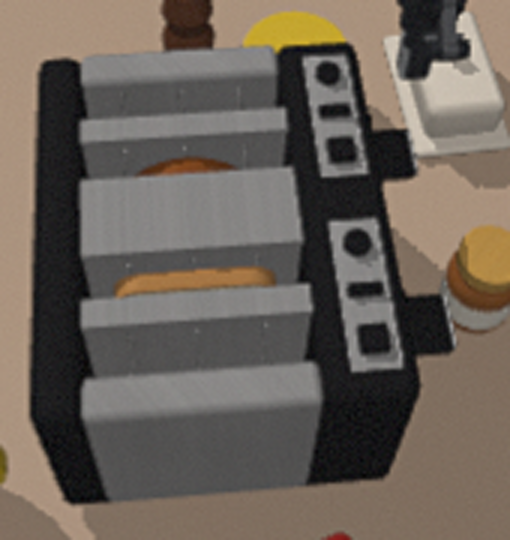

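Both levers are down and both pieces of bread have sunk (bagel arc at about (187,167)). Now the bagel key at (328,72).

Emit:
{"op": "step_arm", "data": {"increments": [[1.1, 0.7, 0, 0, 0, 0, 0], [2.1, 1.4, 0, 0, 0, 0, 0], [2.1, 1.4, 0.2, 0, 0, 0, 0], [2.1, 1.4, 0.2, 0, 0, 0, 0], [2.1, 1.4, 0.2, 0, 0, 0, 0]]}}

```text
time: 8.95
tcp_pos: [0.4882, -0.0023, 0.2479]
tool_rot: [-3.14, 0.058, 0.006]
wrist_force: [0.8, -0.0, 0.4]
width: 0.0001
finger_force: 0.0
```

Run:
```python
from cell import robot; from h import *
s=robot.get_state();print(s['tcp_pos'],s['wrist_force'],go(robot,[-.097,-.111,.215]))
```

```text
[ 0.4882455  -0.00233731  0.24790826] [ 0.77916266 -0.02080555  0.40815275] (array([0.09, 0.04, 1.32]), array([-0. ,  0.2, -0. ]))
```

Emit:
{"op": "step_arm", "data": {"increments": [[0.1, 0, 0.5, 0, 0, 0, 0], [0.1, 0, 0.9, 0, 0, 0, 0], [0.1, 0, 1.1, 0, 0, 0, 0], [0.1, 0, 1.2, 0, 0, 0, 0], [0.1, 0, 1.3, 0, 0, 0, 0], [0.1, 0, 1.4, 0, 0, 0, 0], [0.1, 0, 1.4, 0, 0, 0, 0], [0.1, 0, 1.4, 0, 0, 0, 0]]}}

```text
time: 9.75
tcp_pos: [0.4923, -0.0029, 0.2151]
tool_rot: [-3.141, 0.058, -0.0]
wrist_force: [-4.5, 1.2, 4.4]
width: 0.0001
finger_force: 2.4
```

Emit:
{"op": "step_arm", "data": {"increments": [[0, 0, 0.1, 0, 0, 0, 0], [0, 0, 0.1, 0, 0, 0, 0]]}}

```text
time: 9.95
tcp_pos: [0.4924, -0.0029, 0.2148]
tool_rot: [3.141, -0.058, 0.0]
wrist_force: [-8.3, 1.4, 17.1]
width: 0.0006
finger_force: 8.3
```

Emit:
{"op": "step_arm", "data": {"increments": [[0, 0, -1.0, 0, 0, 0, 0], [0, 0, -3.0, 0, 0, 0, 0], [0, 0, -4.0, 0, 0, 0, 0], [0, 0, -4.0, 0, 0, 0, 0], [0, 0, -4.0, 0, 0, 0, 0]]}}

```text
time: 10.45
tcp_pos: [0.4928, -0.0032, 0.3123]
tool_rot: [3.141, -0.059, 0.003]
wrist_force: [-0.7, 1.1, -1.1]
width: 0.0004
finger_force: 0.0
```

Run:
```python
from cell import robot; from h import *
a=cap(robot,'scene','s5')
cv2.imwrite('pics/z6.png',cv2.resize(a['image'][130:310,170:340],None,fx=3,fy=3,interpolation=cv2.INTER_CUBIC)[:,:,::-1])
```

```text
(no output)
```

View pics/z6.png

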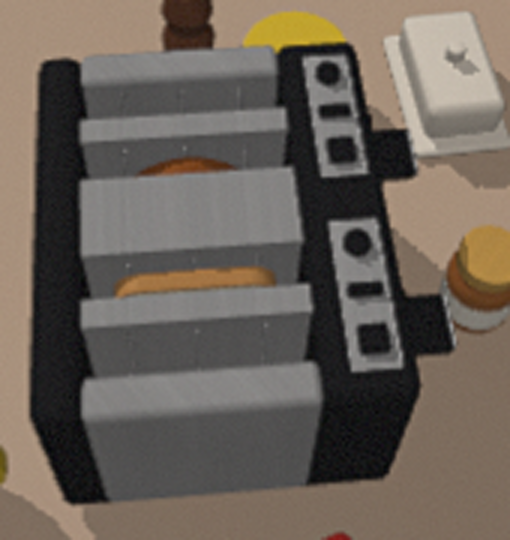

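Both levers are down (paddles at (395,155) and (430,325)), the keys are up and the arm is clear of everything.

```bash
python3 -c "
from cell import robot
print(robot.finish_job())"
```

```text
the job is handed in; nothing more can be done
None
```

The job is handed in, with no verdict returned: in order, I latched the slice's (left) lever, pressed its defrost key to the stop, latched the bagel's (right) lever and pressed its bagel key to the stop; the last picture shows both levers down, keys up and the arm clear.

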